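Make up two kit trays at the jeweller's bench

TASK

Make up the two kits from the stock on the grey pad: the silver bangle, the blue-lidded jar and the green wax block go into the orange tray, the brass bangle and the red-lidded jar into the white tray; each bangle lies flat in the tray's large pocket, and each jar and the block stands upright, alone in a small pocket. Set things down gently without dropping them, and leave the yellow-lidded jar and the black bangle where they are.

Things in the scene. Friction and masses are not known exactly. Their poses are not given: they have to be found in the camera images.
- orange_tray: shallow orange tray, fixed, 218 mm long, 86 mm wide. Floor 4 mm thick, rim and dividers 10 mm above the bench. Origin: centre of its underside; y along its length, x across. Three pockets: the large one (76 mm long in y) in the middle at y = 0, a small one (60 mm long) at each end, centred at y = +74 and -74 mm. All pockets are 76 mm across (x).
- white_tray: shallow white tray, fixed, 152 mm long, 86 mm wide. Floor 4 mm thick, rim and dividers 10 mm above the bench. Origin: centre of its underside; y along its length, x across. Two pockets: the large one (76 mm long in y) centred at y = +33 mm, the small one (60 mm long) centred at y = -41 mm. All pockets are 76 mm across (x).
- silver_bangle: plain silver-coloured (pale, almost white) bangle: round open ring lying flat, 60 mm outside diameter, 52 mm inside, 30 mm high. Origin: centre of its underside, z up (its axis). Goes into the large pocket of the orange tray.
- brass_bangle: plain brass (golden) bangle: round open ring lying flat, 60 mm outside diameter, 52 mm inside, 30 mm high. Origin: centre of its underside, z up (its axis). Goes into the large pocket of the white tray.
- blue_jar: small screw-top storage jar for stones, 40 mm diameter and 50 mm high, white body and blue lid, standing upright; rigid and closed. Origin: centre of its underside, z up. Goes into a small pocket of the orange tray.
- red_jar: small screw-top storage jar for stones, 40 mm diameter and 50 mm high, white body and red lid, standing upright; rigid and closed. Origin: centre of its underside, z up. Goes into the small pocket of the white tray.
- wax_block: green block of hard carving wax, 30 mm (its x) by 44 mm (its y) by 30 mm high. Origin: centre of its underside, z up. Goes into the other small pocket of the orange tray, either way round.
- yellow_jar: small screw-top storage jar for stones, 40 mm diameter and 50 mm high, white body and yellow lid, standing upright; rigid and closed. Origin: centre of its underside, z up. Not wanted: stays where it stands.
- black_bangle: plain black bangle: round open ring lying flat, 60 mm outside diameter, 52 mm inside, 30 mm high. Origin: centre of its underside, z up (its axis). Not wanted: stays where it lies.
Mind the look-alikes: they are no part of the job. Leave any pink look-alike of the red_jar alone.

How it is judged:
At the end, for the whole second after the job is handed in: Each thing is on the floor of its own pocket as asked (bangles within 12 mm of its centre; jars and block within 16 mm along the tray, 25 mm across; underside under 7.5 mm above the tray's), upright within 0.1 rad, released, at rest; yellow jar and black bangle moved under 20 mm (x of silver_bangle in the frame of orange_tray between -0.012 and 0.012 m and y of silver_bangle in the frame of orange_tray between -0.012 and 0.012 m and (((x of blue_jar in the frame of orange_tray between -0.025 and 0.025 m and y of blue_jar in the frame of orange_tray between 0.058 and 0.09 m) and (x of wax_block in the frame of orange_tray between -0.025 and 0.025 m and y of wax_block in the frame of orange_tray between -0.09 and -0.058 m)) or ((x of blue_jar in the frame of orange_tray between -0.025 and 0.025 m and y of blue_jar in the frame of orange_tray between -0.09 and -0.058 m) and (x of wax_block in the frame of orange_tray between -0.025 and 0.025 m and y of wax_block in the frame of orange_tray between 0.058 and 0.09 m))) and x of brass_bangle in the frame of white_tray between -0.012 and 0.012 m and y of brass_bangle in the frame of white_tray between 0.021 and 0.045 m and x of red_jar in the frame of white_tray between -0.025 and 0.025 m and y of red_jar in the frame of white_tray between -0.057 and -0.025 m and z of each of silver_bangle, blue_jar, wax_block in the frame of orange_tray below 0.0075 m and angle between each of silver_bangle, blue_jar, wax_block, brass_bangle, red_jar's own z axis and vertical below 0.1 rad and linear speed of each of silver_bangle, blue_jar, wax_block, brass_bangle, red_jar below 0.02 m/s and contact force between each of silver_bangle, blue_jar, wax_block, brass_bangle, red_jar and the fingers below 0.05 N and z of each of brass_bangle, red_jar in the frame of white_tray below 0.0075 m and distance of each of yellow_jar, black_bangle from where it was at the start of the episode below 0.02 m); the robot touches nothing.
It fails at once if the yellow jar is moved more than 20 mm (distance of yellow_jar from where it was at the start of the episode above 0.02 m).
It fails at once if the black bangle is moved more than 20 mm (distance of black_bangle from where it was at the start of the episode above 0.02 m).
It fails at once if a kit thing is dropped or thrown (faster than 0.7 m/s, as after a fall of about 25 mm, while not held) ((linear speed of silver_bangle above 0.7 m/s and contact force between silver_bangle and the fingers below 0.01 N) or (linear speed of blue_jar above 0.7 m/s and contact force between blue_jar and the fingers below 0.01 N) or (linear speed of wax_block above 0.7 m/s and contact force between wax_block and the fingers below 0.01 N) or (linear speed of brass_bangle above 0.7 m/s and contact force between brass_bangle and the fingers below 0.01 N) or (linear speed of red_jar above 0.7 m/s and contact force between red_jar and the fingers below 0.01 N)).
It also fails if it takes over 106 s, if anything falls off the work surface, if the arm or the gripper's body presses on something with over 40 N, if the wrist force passes 120 N, or if a joint passes its speed limit or range.

ROBOT

A 6-joint arm with a two-finger parallel gripper is mounted at the origin on the work surface. World frame = base frame: x ahead of the robot, y to its left, z up, the work surface at z = 0. Lengths are in m, angles in rad, forces in N, time in s.
With the tool pointing down it reaches from about 0.275 to 0.75 m from the base axis. Payload 10.2 kg.
Tool frame: the origin (TCP) lies on the centre line of the jaws, within the pads' length; the fingertips stand bot.tcp_to_tips ahead of it and the grasp point (between the pads) lies 6 mm ahead of it (bot.tcp_to_tips is the distance from the TCP to the fingertips, in m); z points along the fingers, y is the line along which they close (so a half turn about z gives the same grasp; the last joint's range is limited). The gripper opens to 88 mm and grips with 3 to 60 N. Pads are 18 mm wide; open, the fingers measure 123 mm over their backs; the gripper's body (75 mm by 187 mm) begins 45 mm behind the grasp point.
Start: joints at [0.958, 0.313, 1.498, -0, 1.331, -0.223], TCP at [0.2, 0.486, 0.264] pointing down, gripper open.
Joint ranges: [-2.94, 2.94], [-0.97, 2.17], [0.19, 2.56], [-1.23, 4.37], [0.02, 3.11], [-2.88, 2.88]. Speed limits (rad/s): [2.39, 2.39, 3.01, 3.14, 3.14, 3.14].

INTERFACE

Orientations are given as a unit quaternion [x, y, z, w].
In Python, from rig import bot gives the robot as it stands.
- The arm moves only by the tool jog_arm, never from a script. Its argument "plan" is a list of rows, each a list of 5 numbers: the closure, from 0 (fully open) to 1 (shut), then the shift along the tool's x, y, z in mm, then the turn about the tool's z in rad. A call has 1 to 10 rows; each row shifts and turns the commanded pose from where the row before left it, along the tool's axes as they then stand; what a row does not reach is not made up. A row lasts 1/12 s, in which the tool goes at most 41.7 mm and 7.16 degrees, less where a joint would pass 70% of its speed; a pose out of reach is approached as far as the arm can. A call with a gripper value outside its range is refused whole. The fingers move at their own pace and stop on an object; the grip force is fixed at half the most. Time passes only in rows, so rows that do not move let the fingers close. It gives the time, the measured TCP pose, the force, the opening and the grip force at its end, in the units of the state.
- bot.get_obs(): the state, without advancing time (a new reading comes with each control period).
- bot.camera(name): name is "scene" or "top" or "wrist"; returns a dict with "frame" (400x640x3 uint8, red, green, blue), "z_map" (400x640 float32, m along the optical axis (not along the pixel's ray), 0 where there is no reading), "fx", "fy", "cx", "cy" (pixels), "eye" and "attitude" of the camera in the world. Camera axes: x right, y up, looking along -z (the intrinsics and any distortion apply to the point x, -y, -z); pixel columns grow to the right and rows downward; lengths in m; the calibration is good to about 2 mm. A picture is of the moment at which its call begins.
- bot.job_done(): hands the job in; it is judged then, once.
Trained networks look in a picture, given as the dict that the camera call returned (one of the last four; its "shot" number tells which), for a name from the list of things; names that differ only in an ending like _2 or _b are one class to them, and where a whole thing is asked for, a point or a joint stands for the part that bears it (a point fixed in the world has none). Each returns a list of dicts, best first, with "confidence" (0 to 1); they miss things now and then, are a little off and sometimes report something else, mostly with a low value. They report only what shows in the picture. A call takes as long as a camera call. They do not tell look-alikes from the thing itself.
- bot.look_for(picture, thing): "xy" ([column, row] in pixels, amid what is visible of it).
- bot.regions_of(picture, thing): "mask" (400x640 bool, what is visible of it) and "xy" ([column, row] in pixels, amid what is visible of it).
The state is a dict: "time": time; "qpos": joint angles; "joint_velocities": joint speeds; "joint_torque": joint torques, N m; "tcp_pos": TCP position; "eef_rot": TCP orientation; "wrist_force": force on the tool from outside, world axes, zero at the start; "wrist_torque": the same for the moment, N m; "grip_width": finger opening in m; "grasp_force": force on a finger pad.
Only numpy, scipy, OpenCV 4.12 (cv2) and the standard library are available. Lean on these libraries where they do the work, as an engineer would, in place of code of your own. Each camera call takes 0.05 s, during which the arm holds its last target. There are 200 camera calls.

## Working session

There is one attempt and no reset: what is moved stays moved. The work goes in short steps, Python scripts to look and compute and a tool call to move; the robot and the scene stay as the last step left them, time stands still between calls to the robot, and variables do not carry over. Pictures are saved under pics/ and viewed, at most 14 in all, crops included, and the job is handed in when it is done.

Besides the shell and the picture viewer there is one more tool, called after "Emit:" as name(argument=value, ...), one argument or row to a line, values as JSON. jog_arm: Moves the arm, as the interface text tells. Its arguments: {"type":"object","properties":{"plan":{"type":"array","items":{"type":"array","items":{"type":"number"}}}},"required":["plan"]}

```bash
mkdir -p pics; ls; cat > h.py <<'E'
import numpy as np, cv2
from rig import bot
from scipy.spatial.transform import Rotation as R
def snap(n,f=None):
    p=bot.camera(n)
    if f: cv2.imwrite('pics/'+f,p['frame'][:,:,::-1])
    return p
def cloud(p):
    z=p['z_map']; v,u=np.mgrid[:400,:640]
    c=np.stack([(u-p['cx'])/p['fx']*z,-(v-p['cy'])/p['fy']*z,-z],-1)
    a=np.array(p['attitude'])
    M=a if a.shape==(3,3) else R.from_quat(a).as_matrix()
    w=c@M.T+np.array(p['eye']); w[z==0]=np.nan
    return w
E
python3 - <<'E'
from h import *
for n in ['top','scene']:
    p=snap(n,n+'0.png'); w=cloud(p)
    print(n,{k:p[k] for k in p if k not in('frame','z_map')})
    for t in ['orange_tray','white_tray','silver_bangle','brass_bangle','black_bangle','blue_jar','red_jar','yellow_jar','wax_block']:
        for r in bot.regions_of(p,t)[:3]:
            m=r['mask']; q=w[m]; q=q[~np.isnan(q[:,0])]
            print(t,round(r['confidence'],2),np.round(r['xy']),m.sum(),np.round(np.nanmedian(q,0),3) if len(q) else None,np.round(np.percentile(q[:,2],97),3) if len(q) else None)
o=bot.get_obs(); print(o, bot.tcp_to_tips)
E
```

```text
pics
top {'fx': 468.28989254099054, 'fy': 468.28989254099054, 'cx': 318.219479333537, 'cy': 198.2355085755168, 'eye': array([ 0.3868331 , -0.00963966,  1.05870632]), 'attitude': array([-0.03750625,  0.02358127,  0.70750908, -0.70531419]), 'shot': 1}
orange_tray 0.85 [450. 180.] 3813 [ 0.523 -0.285  0.005] 0.012
white_tray 0.63 [200. 180.] 2562 [0.519 0.279 0.004] 0.012
silver_bangle 0.72 [269. 159.] 191 [0.551 0.107 0.027] 0.032
brass_bangle 0.78 [380. 217.] 142 [ 0.439 -0.114  0.029] 0.033
black_bangle 0.83 [325. 103.] 229 [ 0.678 -0.003  0.026] 0.033
blue_jar 0.57 [321. 210.] 238 [0.44  0.009 0.05 ] 0.053
red_jar 0.79 [224. 248.] 335 [0.374 0.218 0.049] 0.053
red_jar 0.72 [278. 210.] 284 [0.445 0.097 0.049] 0.053
red_jar 0.58 [229. 282.] 271 [0.302 0.199 0.049] 0.053
yellow_jar 0.75 [275. 112.] 329 [0.668 0.105 0.048] 0.053
wax_block 0.83 [321. 165.] 282 [0.55  0.004 0.03 ] 0.033
wax_block 0.48 [320. 214.] 249 [0.442 0.009 0.05 ] 0.053
scene {'fx': 392.42245670296205, 'fy': 392.42245670296205, 'cx': 315.970900974002, 'cy': 201.62389472144181, 'eye': array([0.93681213, 0.13280815, 0
[... 812 characters left out ...]
pos': array([ 9.57610654e-01,  3.12850279e-01,  1.49774151e+00, -3.13526122e-05,
        1.33098758e+00, -2.23417190e-01]), 'joint_velocities': array([ 0.00081046,  0.00107602, -0.00070101, -0.00019863, -0.00011039,
        0.00042783]), 'joint_torque': array([-1.39946482e-03, -4.02121282e+01, -2.52414608e+01,  6.93849125e-02,
        3.19195550e-02, -1.34348844e-05]), 'tcp_pos': array([0.19950656, 0.48560427, 0.26372999]), 'eef_rot': array([ 1.93649316e-01,  9.81070814e-01, -1.15228673e-07,  1.66133181e-05]), 'wrist_force': array([ 0.00254863,  0.53310408, -0.41224733]), 'wrist_torque': array([0.04878245, 0.01335695, 0.03993742]), 'grasp_force': 0.0, 'grip_width': 0.08838581192615523} 0.025
```

```bash
python3 -c "
import cv2
a=cv2.imread('pics/top0.png');cv2.imwrite('pics/topc.png',cv2.resize(a[70:320,160:510],None,fx=2.28,fy=2.28,interpolation=cv2.INTER_CUBIC))"
```

```text
(no output)
```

View pics/topc.png

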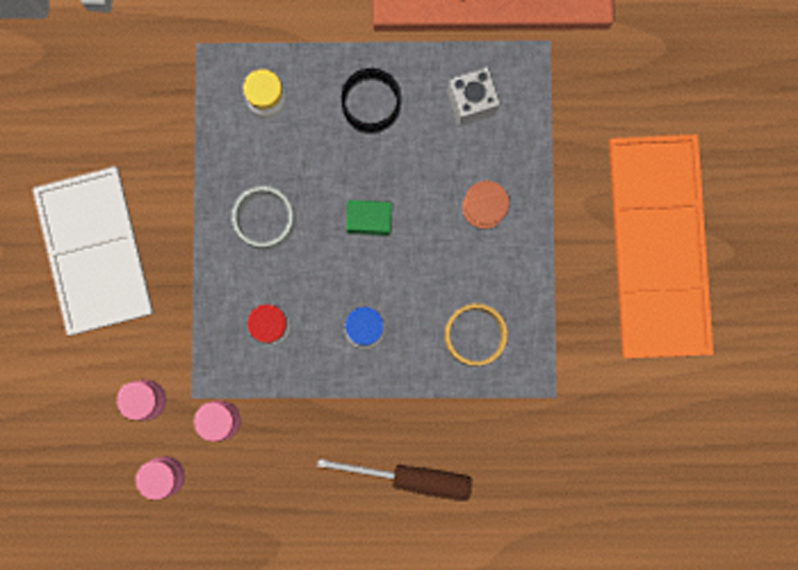

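View pics/scene0.png

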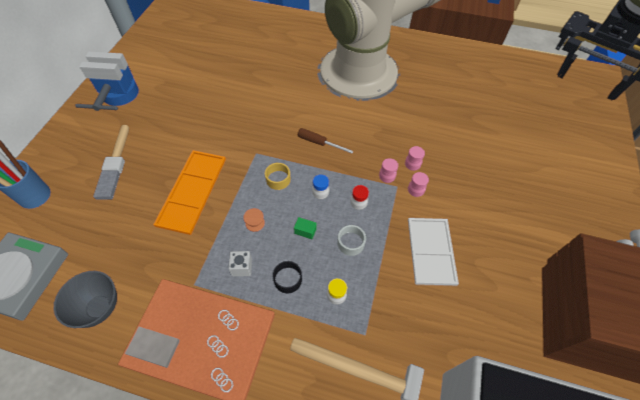

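The top crop shows the stock on the pad: silver at (262,216), green (369,217), red (267,323), blue (364,326) and brass (476,334). Pink look-alikes are off the pad at (138,400), (215,421) and (157,480). The white tray's divider sits nearer its far end, so its large pocket is on the robot side; the scene view agrees. Next I measure everything precisely.

```bash
cat > m.py <<'E'
from h import *
from scipy.optimize import least_squares
def circ(q,r):
    f=lambda c:np.hypot(*(q-c).T)-r
    return least_squares(f,np.nanmean(q,0),loss='soft_l1',f_scale=.001).x
def near(w,c,r,lo,hi):
    q=w.reshape(-1,3); q=q[~np.isnan(q[:,0])]
    return q[(np.hypot(q[:,0]-c[0],q[:,1]-c[1])<r)&(q[:,2]>lo)&(q[:,2]<hi)]
G=dict(silver=(.551,.107),brass=(.439,-.108),black=(.678,-.003),blue=(.44,.009),red=(.445,.097),yellow=(.668,.105),wax=(.55,.004))
def measure(p):
    w=cloud(p)
    for k,c in G.items():
        if k in('silver','brass','black'):
            q=near(w,c,.05,.022,.045); e=circ(q[:,:2],.028)
            print(k,np.round(e,4),len(q),np.round(np.median(q[:,2]),4))
        elif k=='wax':
            q=near(w,c,.04,.02,.045); r=cv2.minAreaRect((q[:,:2]*1000).astype(np.float32)); print(k,r,np.round(np.median(q[:,2]),4))
        else:
            q=near(w,c,.035,.043,.065); e=cv2.minEnclosingCircle((q[:,:2]*1000).astype(np.float32))
            print(k,e,np.round(np.median(q[:,:2],0),4),np.round(np.median(q[:,2]),4))
E
python3 - <<'E'
from m import *
for n in ['top','scene']:
    p=snap(n); measure(p); w=cloud(p)
    for c in [(.5,.03),(.5,-.05),(.6,.05)]:
        q=near(w,c,.015,-.02,.02); print('pad',np.round(np.median(q[:,2]),4))
    q=near(w,(.3,-.05),.03,-.02,.02); print('bench',np.round(np.median(q[:,2]),4))
    for t in ['orange_tray','white_tray']:
        r=bot.regions_of(p,t)[0]; m=r['mask']; q=w[m]; q=q[~np.isnan(q[:,0])]
        rc=cv2.minAreaRect((q[:,:2]*1000).astype(np.float32)); print(t,rc)
        cn=rc[0]; a=np.deg2rad(rc[2]); d=np.array([np.cos(a),np.sin(a)])
        if rc[1][0]<rc[1][1]: d=np.array([-d[1],d[0]])
        s=(q[:,:2]*1000-cn)@d; o=(q[:,:2]*1000-cn)@np.array([-d[1],d[0]])
        k=abs(o)<30; b=((s[k]+120)//4).astype(int)
        print('dir',d.round(3),[(int(i*4-118),round(1000*float(np.mean(q[k][b==i,2])),1)) for i in np.unique(b)])
# tall obstacles
w=cloud(p); q=w[(w[...,2]>.08)&(w[...,0]>.2)&(w[...,0]<.8)&(abs(w[...,1])<.55)]
print(len(q), q.min(0) if len(q) else '', q.max(0) if len(q) else '')
E
```

```text
silver [0.5509 0.1064] 161 0.0292
brass [ 0.4351 -0.1003] 157 0.0298
black [6.684e-01 6.000e-04] 177 0.0291
blue ((442.5386962890625, 7.7150139808654785), 18.097537994384766) [0.4423 0.0075] 0.0497
red ((445.4696960449219, 100.10962677001953), 18.094253540039062) [0.4448 0.0996] 0.0498
yellow ((673.2430419921875, 105.37618255615234), 18.870363235473633) [0.6727 0.1051] 0.0495
wax ((550.8086547851562, 3.160490036010742), (42.3474235534668, 30.680889129638672), 89.68169403076172) 0.0297
pad 0.0001
pad 0.0008
pad 0.0005
bench 0.0002
orange_tray ((523.769775390625, -285.5010070800781), (218.38014221191406, 89.88093566894531), 1.8204469680786133)
dir [0.999 0.032] [(-110, 9.2), (-106, 10.1), (-102, 3.7), (-98, 4.3), (-94, 4.2), (-90, 3.8), (-86, 4.1), (-82, 3.9), (-78, 4.0), (-74, 3.6), (-70, 4.3), (-66, 3.8), (-62, 4.2), (-58, 3.2), (-54, 4.0), (-50, 3.6), (-46, 4.5), (-42, 10.0), (-38, 7.1), (-34, 4.1), (-30, 3.6), (-26, 3.4), (-22, 4.3), (-18, 4.0), (-14, 3.4), (-10, 3.6), (-6, 3.8), (-2, 3.1), (2, 3.4), (6, 4.0), (10, 4.0), (14, 4.1), (18, 3.5), (22, 4.2), (26, 3.6), (30, 4.2), (34, 4.5), (38, 6.8), (42, 9.5), (46, 4.3), (50, 3.9), (54, 4.1), (58, 4.2), (62, 3.8), (66, 3.7), (70, 3.8), (74, 3.6), (78, 3.7), (82, 3.6), (86, 3.7), (90, 3.8), (94, 3.5), (98, 3.6), (102, 5.1), (106, 8.9), (110, 9.1)]Traceback (most recent call last):
  File "<stdin>", line 8, in <module>
IndexError: list index out of range
```

```bash
python3 - <<'E'
from m import *
for n in ['top','scene','top']:
    p=snap(n); w=cloud(p)
    if n=='scene': measure(p)
    for t,c in [('orange_tray',(.524,-.285)),('white_tray',(.52,.28))]:
        for r in bot.regions_of(p,t):
            m=r['mask']; q=w[m]; q=q[~np.isnan(q[:,0])]
            if np.hypot(*(np.median(q[:,:2],0)-c))>.06: continue
            q=q[np.hypot(*(q[:,:2]-np.median(q[:,:2],0)).T)<.13]
            mu=q[:,:2].mean(0)*1000; e,v=np.linalg.eigh(np.cov(q[:,:2].T)); d=v[:,1]*np.sign(v[0,1])
            rc=cv2.minAreaRect((q[:,:2]*1000).astype(np.float32))
            s=(q[:,:2]*1000-mu)@d; o=(q[:,:2]*1000-mu)@np.array([-d[1],d[0]])
            print(n,t,round(r['confidence'],2),'mean',mu.round(1),'rect',np.round(rc[0],1),np.round(rc[1],1),round(rc[2],1),'pca deg',np.rad2deg(np.arctan2(d[1],d[0])).round(2),
             's',np.percentile(s,[1,99]).round(0),'high s',np.unique((s[(q[:,2]>.008)&(abs(o)<30)]//3*3).astype(int),return_counts=True))
w=cloud(p); q=w[(w[...,2]>.08)&(w[...,0]>.2)&(w[...,0]<.8)&(abs(w[...,1])<.55)]
print(len(q), q.min(0) if len(q) else '', q.max(0) if len(q) else '')
E
```

```text
top orange_tray 0.85 mean [ 523.4 -284.7] rect [ 523.8 -285.8] [218.1  91.9] 2.4 pca deg 2.43 s [-106.  106.] high s (array([-111, -108, -105, -102,  -99,  -93,  -84,  -75,  -60,  -57,  -54,
        -45,  -42,  -39,  -24,   -6,    0,    3,   15,   18,   21,   30,
         33,   36,   39,   42,   48,   60,   63,   72,   84,   93,   99,
        102,  105,  108]), array([ 5, 33, 12,  1,  1,  1,  1,  1,  2,  1,  1, 20, 27, 12,  1,  1,  1,
        1,  3,  1,  2,  1,  3, 11, 29, 20,  2,  1,  1,  1,  1,  2,  2, 17,
       30,  5]))
top white_tray 0.87 mean [521.7 278.8] rect [522.9 279.4] [156.3  87.4] 14.5 pca deg 15.41 s [-76.  74.] high s (array([-78, -75, -72, -60, -57, -54, -51, -48, -42, -36, -21, -12,   0,
         3,   6,   9,  12,  33,  45,  48,  54,  57,  60,  66,  69,  72,
        75]), array([16, 29,  5,  1,  1,  1,  1,  1,  1,  1,  1,  1,  1, 18, 26, 14,  1,
        1,  2,  2,  1,  2,  1,  1, 24, 22,  5]))
silver [0.5537 0.1076] 225 0.0294
brass [ 0.4375 -0.099 ] 190 0.0289
black [0.6713 0.0021] 237 0.0298
blue ((443.27447509765625, 8.604942321777344), 19.222261428833008) [0.44
[... 1271 characters left out ...]
4,  -18,  -12,   -6,    0,    3,
         15,   21,   33,   36,   39,   42,   60,   69,   81,   87,   96,
         99,  102,  105,  108]), array([26, 16,  2,  1,  1,  1,  1,  1,  1,  1,  3, 18, 32, 17,  2,  1,  2,
        1,  2,  1,  2,  1,  2,  3,  1,  8, 29, 24,  2,  1,  1,  2,  1,  1,
        6, 28, 15]))
top white_tray 0.89 mean [520.7 279.2] rect [522.1 281.4] [159.9  91.7] 14.4 pca deg 14.56 s [-76.  76.] high s (array([-78, -75, -72, -51, -27, -21, -18,   3,   6,   9,  24,  30,  33,
        42,  51,  54,  69,  72,  75]), array([ 6, 27, 15,  1,  1,  2,  2,  8, 26, 24,  2,  1,  1,  1,  1,  1, 12,
       26, 12]))
9931 [0.2000051  0.32755136 0.08000354] [0.7999954  0.54999748 0.48840241]
```

```bash
cat > go.py <<'E'
import sys
from h import *
T=[float(a) for a in sys.argv[1:]]
o=bot.get_obs(); M=R.from_quat(o['eef_rot']).as_matrix()
yaw=np.rad2deg(np.arctan2(M[1,1],M[0,1]))
print('t',round(o['time'],2),'tcp',(o['tcp_pos']*1000).round(1),'yaw',yaw.round(2),'tilt',M[:2,2].round(4),'F',o['wrist_force'].round(1),'w',round(o['grip_width']*1000,1),'g',round(o['grasp_force'],1))
for i in range(0,len(T),3):
    print('shift',(M.T@(np.array(T[i:i+3])-o['tcp_pos']*1000)).round(1))
E
python3 - <<'E'
from h import *
w=cloud(snap('top')); q=w[(w[...,2]>.06)&(w[...,0]>.35)&(w[...,0]<.75)&(abs(w[...,1])<.5)]
print(len(q), q.min(0) if len(q) else '', q.max(0) if len(q) else '')
E
```

```text
0
```

Emit:
jog_arm(
  plan=[
    [0,0,0,0,-0.108],
    [0,0,0,0,-0.108],
    [0,0,0,0,-0.108],
    [0,0,0,0,-0.108],
    [0,-14,-25,5,0],
    [0,-14,-25,5,0],
    [0,-14,-25,5,0],
    [0,-14,-25,5,0],
    [0,-14,-25,5,0],
    [0,-14,-25,5,0],
  ],
)

```text
time: 2.48
tcp_pos: [0.2902, 0.3381, 0.2336]
eef_rot: [-0.021, 1.0, 0.0, 0.0]
wrist_force: [0.1, 0.2, 0.8]
grip_width: 0.0882
grasp_force: 0.0
```

```bash
python3 go.py 446.5 100.4 130
```

```text
t 2.48 tcp [290.2 338.1 233.6] yaw 92.43 tilt [0.0003 0.0002] F [0.1 0.2 0.8] w 88.2 g 0.0
shift [-146.  -244.1  103.6]
```

Emit:
jog_arm(
  plan=[
    [0,-18,-30,8,0],
    [0,-18,-30,8,0],
    [0,-18,-30,8,0],
    [0,-18,-30,8,0],
    [0,-18,-30,8,0],
    [0,-18,-30,8,0],
    [0,-18,-30,8,0],
    [0,-18,-30,8,0],
    [0,-2,-4,0,0],
    [0,0,0,0,0],
  ],
)

```text
time: 3.32
tcp_pos: [0.4465, 0.1004, 0.1694]
eef_rot: [-0.02, 1.0, 0.0, -0.0]
wrist_force: [0.2, 1.1, -0.3]
grip_width: 0.0882
grasp_force: 0.0
```

```bash
python3 go.py 446.5 100.4 35 ; python3 - <<'E'
from m import *
p=snap('wrist','w1.png'); 
try: measure(p)
except Exception as e: print(e)
E
```

```text
t 3.32 tcp [446.5 100.4 169.4] yaw 92.24 tilt [-0.0007  0.    ] F [ 0.2  1.1 -0.3] w 88.2 g 0.0
shift [-1.000e-01  0.000e+00  1.344e+02]
silver [0.5501 0.1076] 555 0.0289
brass [ 0.4351 -0.098 ] 1441 0.0292
Initial guess is outside of provided boundsm.py:5: RuntimeWarning: Mean of empty slice
  return least_squares(f,np.nanmean(q,0),loss='soft_l1',f_scale=.001).x
```

View pics/w1.png

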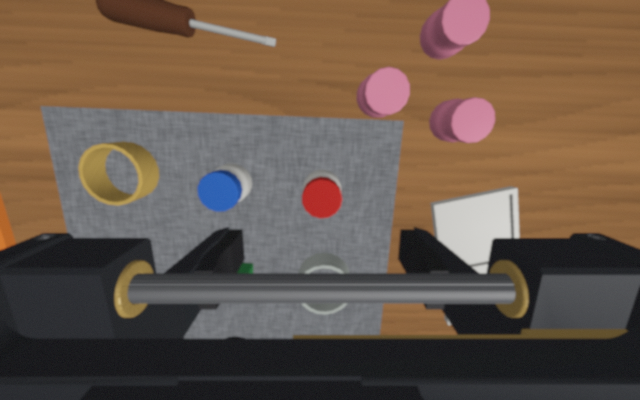

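The wrist view shows the red lid at (322,197), centred between the fingers, and its fits agree with the top camera. I go down and grip.

Emit:
jog_arm(
  plan=[
    [0,0,0,34,0],
    [0,1,0,34,0],
    [0,0,0,34,0],
    [0,0,0,22,0],
    [0,0,0,10,0],
    [0,0,0,0,0],
    [1,0,0,0,0],
    [1,0,0,0,0],
    [1,0,0,0,0],
    [1,0,0,0,0],
  ],
)

```text
time: 4.2
tcp_pos: [0.4455, 0.1017, 0.0368]
eef_rot: [-0.021, 1.0, -0.0, 0.001]
wrist_force: [0.3, 0.3, 0.2]
grip_width: 0.0638
grasp_force: 0.0
```

```bash
python3 - <<'E'
import numpy as np
for n,c,a,ys in [('orange',(523.5,-285),2.5,(0,74,-74)),('white',(521.7,279.3),194.3,(33,-41))]:
    a=np.deg2rad(a)
    for y in ys: print(n,y,np.round([c[0]+y*np.cos(a),c[1]+y*np.sin(a)],1))
E
python3 go.py 560 285 105
```

```text
orange 0 [ 523.5 -285. ]
orange 74 [ 597.4 -281.8]
orange -74 [ 449.6 -288.2]
white 33 [489.7 271.1]
white -41 [561.4 289.4]
t 4.2 tcp [445.5 101.7  36.8] yaw 92.42 tilt [ 0.0021 -0.0001] F [0.3 0.3 0.2] w 63.8 g 0.0
shift [-122.3  178.3  -68. ]
```

Emit:
jog_arm(
  plan=[
    [1,0,0,0,0],
    [1,0,0,0,0],
    [1,0,0,0,0],
    [1,0,0,0,0],
    [1,0,0,0,0],
    [1,0,0,0,0],
    [1,0,0,-10,0],
    [1,0,0,-25,0],
    [1,0,0,-25,0],
    [1,0,0,-20,0],
  ],
)

```text
time: 5.03
tcp_pos: [0.445, 0.1017, 0.1177]
eef_rot: [-0.021, 1.0, -0.0, 0.0]
wrist_force: [0.3, -0.6, -1.2]
grip_width: 0.0387
grasp_force: 30.0
```

```bash
python3 go.py 561.4 289.4 60
```

```text
t 5.03 tcp [445.  101.7 117.7] yaw 92.42 tilt [0.0007 0.    ] F [ 0.3 -0.6 -1.2] w 38.7 g 30.0
shift [-124.2  182.6   57.8]
```

Emit:
jog_arm(
  plan=[
    [1,-9,13,0,0],
    [1,-18,26,0,0],
    [1,-18,26,0,0],
    [1,-18,26,0,0],
    [1,-18,26,0,0],
    [1,-18,26,0,0],
    [1,-16,26,15,0],
    [1,-9,13.5,25,0],
    [1,0,0,10,0],
    [1,0,0,0,0],
  ],
)

```text
time: 5.87
tcp_pos: [0.5596, 0.2891, 0.0632]
eef_rot: [-0.022, 1.0, -0.001, -0.003]
wrist_force: [-0.7, -0.4, -1.2]
grip_width: 0.0385
grasp_force: 30.0
```

```bash
python3 go.py 561.4 289.4 40
```

```text
t 5.87 tcp [559.6 289.1  63.2] yaw 92.48 tilt [-0.0051 -0.0017] F [-0.7 -0.4 -1.2] w 38.5 g 30.0
shift [-1.9  0.2 23.1]
```

Emit:
jog_arm(
  plan=[
    [1,0,0,8,0],
    [1,0,0,8,0],
    [1,0,0,6,0],
    [1,0,0,2,0],
    [1,0,0,1,0],
    [1,0,0,0,0],
    [1,0,0,0,0],
  ],
)

```text
time: 6.45
tcp_pos: [0.5613, 0.2892, 0.0412]
eef_rot: [-0.021, 1.0, 0.0, 0.0]
wrist_force: [0.5, 0.2, 0.2]
grip_width: 0.0385
grasp_force: 30.0
```

```bash
python3 go.py 561.4 289.4 39.5
```

```text
t 6.45 tcp [561.3 289.2  41.2] yaw 92.41 tilt [0.0007 0.0002] F [0.5 0.2 0.2] w 38.5 g 30.0
shift [-0.1  0.2  1.7]
```

Emit:
jog_arm(
  plan=[
    [1,0,0,1,0],
    [1,0,0,0,0],
    [0,0,0,0,0],
    [0,0,0,0,0],
    [0,0,0,0,0],
    [0,0,0,0,0],
    [0,0,0,-20,0],
    [0,0,0,-30,0],
    [0,0,0,-30,0],
    [0,10,-20,0,0],
  ],
)

```text
time: 7.28
tcp_pos: [0.5547, 0.2713, 0.1257]
eef_rot: [-0.022, 1.0, 0.002, 0.005]
wrist_force: [1.3, 0.4, 0.5]
grip_width: 0.0878
grasp_force: 0.0
```

```bash
python3 go.py 435.3 -99 119
```

```text
t 7.28 tcp [554.7 271.3 125.7] yaw 92.54 tilt [0.0106 0.0035] F [1.3 0.4 0.5] w 87.8 g 0.0
shift [ 135.8 -364.6    4.1]
```

Emit:
jog_arm(
  plan=[
    [0,13,-36,0,0],
    [0,13,-36,0,0],
    [0,13,-36,0,0],
    [0,13,-36,0,0],
    [0,13,-36,0,0],
    [0,13,-36,0,0],
    [0,13,-36,0,0],
    [0,13,-36,0,0],
    [0,13,-36,0,0],
    [0,15,-38,0,0],
  ],
)

```text
time: 8.12
tcp_pos: [0.4347, -0.0999, 0.12]
eef_rot: [-0.021, 1.0, -0.0, 0.0]
wrist_force: [0.6, -0.6, -0.6]
grip_width: 0.0884
grasp_force: 0.0
```

Emit:
jog_arm(
  plan=[
    [0,0,0,30,0],
    [0,0,0,20,0],
    [0,0,0,0,0],
    [0,0,0,0,0],
  ],
)

```text
time: 8.45
tcp_pos: [0.4352, -0.0984, 0.0697]
eef_rot: [-0.021, 1.0, 0.0, -0.001]
wrist_force: [-0.1, 0.5, 0.3]
grip_width: 0.0881
grasp_force: 0.0
```

```bash
python3 go.py 435.3 -99 35
```

```text
t 8.45 tcp [435.2 -98.4  69.7] yaw 92.42 tilt [-0.0012  0.0006] F [-0.1  0.5  0.3] w 88.1 g 0.0
shift [-0.1 -0.7 34.7]
```

Emit:
jog_arm(
  plan=[
    [0,0,-1,20,0],
    [0,0,0,14,0],
    [0,0,0,0,0],
    [1,0,0,0,0],
    [1,0,0,0,0],
    [1,0,0,0,0],
    [1,0,0,0,0],
    [1,0,0,0,0],
    [1,0,0,0,0],
    [1,0,0,0,0],
  ],
)

```text
time: 9.28
tcp_pos: [0.4358, -0.0995, 0.0365]
eef_rot: [-0.021, 1.0, -0.0, 0.001]
wrist_force: [-0.9, 0.6, 6.8]
grip_width: 0.0596
grasp_force: 30.0
```

Emit:
jog_arm(
  plan=[
    [1,0,0,0,0],
    [1,0,0,-10,0],
    [1,0,0,-25,0],
    [1,0,0,-25,0],
    [1,0,0,-20,0],
    [1,0,0,0,0],
  ],
)

```text
time: 9.78
tcp_pos: [0.4368, -0.1001, 0.119]
eef_rot: [-0.021, 1.0, -0.002, 0.003]
wrist_force: [1.0, 0.4, 0.2]
grip_width: 0.0601
grasp_force: 30.0
```

```bash
python3 go.py 489.7 271.1 70; python3 - <<'E'
from h import *
snap('scene','s2.png')
E
```

```text
t 9.78 tcp [ 436.8 -100.1  119. ] yaw 92.43 tilt [ 0.0056 -0.003 ] F [1.  0.4 0.2] w 60.1 g 30.0
shift [-68.3 368.8  48.2]
```

View pics/s2.png

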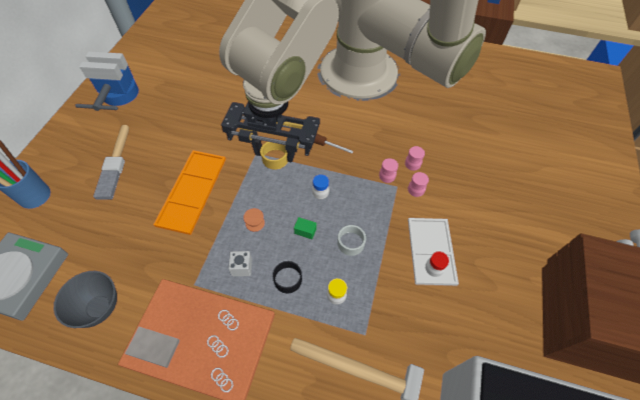

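The red jar stands in the white tray's small pocket (440,262), and the brass bangle is held level at (275,157). I carry the bangle over.

Emit:
jog_arm(
  plan=[
    [1,-4,20,0,0],
    [1,-7,38,0,0],
    [1,-7,38,0,0],
    [1,-7,38,0,0],
    [1,-7,38,0,0],
    [1,-7,38,0,0],
    [1,-7,38,0,0],
    [1,-7,38,0,0],
    [1,-7,38,0,0],
    [1,-7,30,0,0],
  ],
)

```text
time: 10.67
tcp_pos: [0.4865, 0.2596, 0.1141]
eef_rot: [-0.022, 1.0, -0.0, -0.001]
wrist_force: [0.5, -1.1, -0.3]
grip_width: 0.0597
grasp_force: 30.0
```

Emit:
jog_arm(
  plan=[
    [1,-3,14,10,0],
    [1,0,0,20,0],
    [1,0,0,20,0],
    [1,0,0,5,0],
    [1,0,0,0,0],
    [1,0,0,0,0],
  ],
)

```text
time: 11.17
tcp_pos: [0.4898, 0.271, 0.0606]
eef_rot: [-0.021, 1.0, -0.0, -0.0]
wrist_force: [-0.7, 0.6, -0.2]
grip_width: 0.0597
grasp_force: 30.0
```

```bash
python3 go.py 489.7 271.1 40
```

```text
t 11.17 tcp [489.8 271.   60.6] yaw 92.4 tilt [-0.0006 -0.0002] F [-0.7  0.6 -0.2] w 59.7 g 30.0
shift [ 0.1  0.1 20.7]
```

Positioned; lower to just on the floor, then release and lift.

Emit:
jog_arm(
  plan=[
    [1,0,0,8,0],
    [1,0,0,7,0],
    [1,0,0,3,0],
    [1,0,0,2,0],
    [1,0,0,1,0],
    [1,0,0,0,0],
    [1,0,0,0,0],
  ],
)

```text
time: 11.75
tcp_pos: [0.4896, 0.2711, 0.0405]
eef_rot: [-0.021, 1.0, -0.0, -0.0]
wrist_force: [-3.8, -1.9, 8.9]
grip_width: 0.06
grasp_force: 30.0
```

Emit:
jog_arm(
  plan=[
    [1,0,0,0.5,0],
    [0,0,0,0,0],
    [0,0,0,0,0],
    [0,0,0,0,0],
    [0,0,0,0,0],
    [0,0,0,-20,0],
    [0,0,0,-30,0],
    [0,0,0,-30,0],
    [0,0,0,0,0],
    [0,0,0,0,0],
  ],
)

```text
time: 12.58
tcp_pos: [0.4904, 0.2714, 0.1203]
eef_rot: [-0.021, 1.0, 0.0, 0.001]
wrist_force: [-0.1, -0.4, -1.5]
grip_width: 0.088
grasp_force: 0.0
```

```bash
python3 go.py 550.7 107.2 80
```

```text
t 12.58 tcp [490.4 271.4 120.3] yaw 92.42 tilt [0.0027 0.0008] F [-0.1 -0.4 -1.5] w 88.0 g 0.0
shift [ -53.2 -166.6   40.3]
```

Emit:
jog_arm(
  plan=[
    [0,-11,-33,0,0],
    [0,-11,-33,0,0],
    [0,-11,-33,0,0],
    [0,-11,-33,0,0],
    [0,-10,-34,0,0],
    [0,0,0,30,0],
    [0,0,0,20,0],
    [0,0,0,0,0],
    [0,0,0,0,0],
  ],
)

```text
time: 13.33
tcp_pos: [0.5499, 0.1076, 0.0679]
eef_rot: [-0.021, 1.0, 0.0, -0.002]
wrist_force: [-0.1, 1.3, -0.1]
grip_width: 0.0882
grasp_force: 0.0
```

```bash
python3 go.py 550.7 107.2 35.4
```

```text
t 13.33 tcp [549.9 107.6  67.9] yaw 92.41 tilt [-0.0035  0.0001] F [-0.1  1.3 -0.1] w 88.2 g 0.0
shift [-0.9 -0.5 32.5]
```

Emit:
jog_arm(
  plan=[
    [0,0,0,20,0],
    [0,0,0,13,0],
    [0,0,0,0,0],
    [1,0,0,0,0],
    [1,0,0,0,0],
    [1,0,0,0,0],
    [1,0,0,0,0],
    [1,0,0,0,0],
    [1,0,0,0,0],
    [1,0,0,0,0],
  ],
)

```text
time: 14.17
tcp_pos: [0.5511, 0.1077, 0.0369]
eef_rot: [-0.021, 1.0, -0.0, 0.001]
wrist_force: [-2.1, 0.7, 5.8]
grip_width: 0.0586
grasp_force: 30.0
```

Emit:
jog_arm(
  plan=[
    [1,0,0,0,0],
    [1,0,0,-10,0],
    [1,0,0,-25,0],
    [1,0,0,-25,0],
    [1,0,0,-20,0],
    [1,0,0,0,0],
  ],
)

```text
time: 14.67
tcp_pos: [0.5524, 0.1077, 0.1205]
eef_rot: [-0.021, 1.0, -0.0, 0.003]
wrist_force: [0.8, -0.2, -0.7]
grip_width: 0.0586
grasp_force: 30.0
```

```bash
python3 go.py 523.5 -285 70
```

```text
t 14.67 tcp [552.4 107.7 120.5] yaw 92.42 tilt [ 0.0069 -0.0001] F [ 0.8 -0.2 -0.7] w 58.6 g 30.0
shift [  45.8 -391.1   50.4]
```

Emit:
jog_arm(
  plan=[
    [1,2,-20,0,0],
    [1,4,-38,0,0],
    [1,4,-38,0,0],
    [1,4,-38,0,0],
    [1,4,-38,0,0],
    [1,4,-38,0,0],
    [1,4,-38,0,0],
    [1,4,-38,0,0],
    [1,4,-38,0,0],
    [1,4,-38,0,0],
  ],
)

```text
time: 15.5
tcp_pos: [0.5273, -0.2574, 0.1155]
eef_rot: [-0.021, 1.0, 0.0, -0.0]
wrist_force: [0.1, 0.4, -1.2]
grip_width: 0.0584
grasp_force: 30.0
```

Emit:
jog_arm(
  plan=[
    [1,4,-19,0,0],
    [1,2,-10,15,0],
    [1,0,0,20,0],
    [1,0,0,20,0],
    [1,0,0,0,0],
    [1,0,0,0,0],
  ],
)

```text
time: 16.0
tcp_pos: [0.5228, -0.2845, 0.0603]
eef_rot: [-0.021, 1.0, 0.001, -0.001]
wrist_force: [0.4, 0.5, -0.6]
grip_width: 0.0582
grasp_force: 30.0
```

```bash
python3 go.py 523.5 -285 40
```

```text
t 16.0 tcp [ 522.8 -284.5   60.3] yaw 92.42 tilt [-0.002   0.0017] F [ 0.4  0.5 -0.6] w 58.2 g 30.0
shift [-0.7 -0.6 20.3]
```

Emit:
jog_arm(
  plan=[
    [1,0,-0.5,8,0],
    [1,0,0,7,0],
    [1,0,0,3,0],
    [1,0,0,2,0],
    [1,0,0,1,0],
    [1,0,0,0.5,0],
    [1,0,0,0,0],
  ],
)

```text
time: 16.58
tcp_pos: [0.5233, -0.2853, 0.0409]
eef_rot: [-0.021, 1.0, 0.0, -0.0]
wrist_force: [-4.9, 3.2, 9.4]
grip_width: 0.0585
grasp_force: 30.0
```

Emit:
jog_arm(
  plan=[
    [1,0,0,0.3,0],
    [0,0,0,0,0],
    [0,0,0,0,0],
    [0,0,0,0,0],
    [0,0,0,0,0],
    [0,0,0,-20,0],
    [0,0,0,-30,0],
    [0,0,0,-30,0],
    [0,0,0,0,0],
    [0,0,0,0,0],
  ],
)

```text
time: 17.42
tcp_pos: [0.5238, -0.2858, 0.1208]
eef_rot: [-0.021, 1.0, -0.001, 0.001]
wrist_force: [0.2, -0.5, 0.1]
grip_width: 0.088
grasp_force: 0.0
```

```bash
python3 go.py 443 8 80; python3 - <<'E'
from m import *
p=snap('top'); w=cloud(p)
for k,c in dict(silver=(.5235,-.285),brass=(.49,.271)).items():
    q=near(w,c,.05,.025,.045); print(k,circ(q[:,:2],.028).round(4),len(q))
E
```

```text
t 17.42 tcp [ 523.8 -285.8  120.8] yaw 92.42 tilt [ 0.0023 -0.002 ] F [ 0.2 -0.5  0.1] w 88.0 g 0.0
shift [ 68.4 297.   40. ]m.py:5: RuntimeWarning: Mean of empty slice
  return least_squares(f,np.nanmean(q,0),loss='soft_l1',f_scale=.001).x
Traceback (most recent call last):
  File "m.py", line 5, in circ
    return least_squares(f,np.nanmean(q,0),loss='soft_l1',f_scale=.001).x
           ~~~~~~~~~~~~~^^^^^^^^^^^^^^^^^^^^^^^^^^^^^^^^^^^^^^^^^^^^^^^
ValueError: Initial guess is outside of provided bounds
```

Emit:
jog_arm(
  plan=[
    [0,8,37,0,0],
    [0,8,37,0,0],
    [0,8,37,0,0],
    [0,8,37,0,0],
    [0,8,37,0,0],
    [0,8,37,0,0],
    [0,10,37,0,0],
    [0,10,38,0,0],
    [0,0,0,25,0],
    [0,0,0,0,0],
  ],
)

```text
time: 18.3
tcp_pos: [0.4404, 0.0103, 0.0912]
eef_rot: [-0.023, 1.0, 0.001, -0.003]
wrist_force: [-0.9, -0.7, 0.1]
grip_width: 0.0882
grasp_force: 0.0
```

```bash
python3 go.py 443 8 35.4;  python3 - <<'E'
from m import *
p=snap('top'); w=cloud(p)
for k,c in dict(silver=(.5235,-.285),brass=(.49,.271)).items():
    q=near(w,c,.05,.025,.045); print(k,circ(q[:,:2],.028).round(4),len(q)) if len(q) else 0
E
```

```text
t 18.3 tcp [440.4  10.3  91.2] yaw 92.58 tilt [-0.0065  0.0016] F [-0.9 -0.7  0.1] w 88.2 g 0.0
shift [-2.9 -2.6 55.8]
silver [ 0.5228 -0.2848] 194
brass [0.489  0.2694] 183
```

Emit:
jog_arm(
  plan=[
    [0,0,0,25,0],
    [0,0,0,22,0],
    [0,0,0,12,0],
    [1,0,0,0,0],
    [1,0,0,0,0],
    [1,0,0,0,0],
    [1,0,0,0,0],
    [1,0,0,0,0],
    [1,0,0,0,0],
    [1,0,0,0,0],
  ],
)

```text
time: 19.18
tcp_pos: [0.443, 0.0084, 0.0358]
eef_rot: [-0.021, 1.0, -0.0, 0.0]
wrist_force: [-0.6, -0.3, 0.3]
grip_width: 0.0433
grasp_force: 0.0
```

Emit:
jog_arm(
  plan=[
    [1,0,0,0,0],
    [1,0,0,0,0],
    [1,0,0,0,0],
    [1,0,0,-10,0],
    [1,0,0,-25,0],
    [1,0,0,-25,0],
    [1,0,0,-20,0],
    [1,0,0,0,0],
  ],
)

```text
time: 19.85
tcp_pos: [0.4443, 0.0082, 0.1184]
eef_rot: [-0.021, 1.0, -0.001, 0.003]
wrist_force: [-0.4, 0.2, 0.0]
grip_width: 0.0388
grasp_force: 30.0
```

```bash
python3 go.py 449.6 -288.2 70
```

```text
t 19.85 tcp [444.3   8.2 118.4] yaw 92.43 tilt [ 0.0057 -0.0015] F [-0.4  0.2  0. ] w 38.8 g 30.0
shift [   7.6 -296.2   48.9]
```

Emit:
jog_arm(
  plan=[
    [1,0,-20,0,0],
    [1,1,-38,0,0],
    [1,1,-38,0,0],
    [1,1,-38,0,0],
    [1,1,-38,0,0],
    [1,1,-38,0,0],
    [1,1,-38,0,0],
    [1,0,-32,0,0],
    [1,0,-17,10,0],
    [1,0,0,20,0],
  ],
)

```text
time: 20.68
tcp_pos: [0.4497, -0.2925, 0.0854]
eef_rot: [-0.019, 1.0, -0.002, 0.001]
wrist_force: [-0.0, -0.9, -0.6]
grip_width: 0.0385
grasp_force: 30.0
```

Emit:
jog_arm(
  plan=[
    [1,0,0,20,0],
    [1,0,0,5,0],
    [1,0,0,0,0],
    [1,0,0,0,0],
  ],
)

```text
time: 21.02
tcp_pos: [0.4495, -0.2884, 0.0605]
eef_rot: [-0.021, 1.0, 0.0, -0.0]
wrist_force: [-0.3, -1.6, -0.6]
grip_width: 0.0386
grasp_force: 30.0
```

```bash
python3 go.py 449.6 -288.2 40
```

```text
t 21.02 tcp [ 449.5 -288.4   60.5] yaw 92.43 tilt [-0.0003  0.0003] F [-0.3 -1.6 -0.6] w 38.6 g 30.0
shift [-0.1  0.2 20.5]
```

Lower (commanded z 60.2 to about 39), release, lift.

Emit:
jog_arm(
  plan=[
    [1,0,0,8,0],
    [1,0,0,7,0],
    [1,0,0,3,0],
    [1,0,0,2,0],
    [1,0,0,1,0],
    [1,0,0,0,0],
    [1,0,0,0,0],
  ],
)

```text
time: 21.6
tcp_pos: [0.4494, -0.2885, 0.0397]
eef_rot: [-0.021, 1.0, -0.0, 0.0]
wrist_force: [-0.2, 1.1, 2.7]
grip_width: 0.0388
grasp_force: 30.0
```

Emit:
jog_arm(
  plan=[
    [1,0,0,0.3,0],
    [0,0,0,0,0],
    [0,0,0,0,0],
    [0,0,0,0,0],
    [0,0,0,0,0],
    [0,0,0,0,0],
    [0,0,0,-20,0],
    [0,0,0,-30,0],
    [0,0,0,-30,0],
    [0,0,0,0,0],
  ],
)

```text
time: 22.43
tcp_pos: [0.4511, -0.2901, 0.1242]
eef_rot: [-0.021, 1.0, -0.003, 0.003]
wrist_force: [0.1, -0.4, 0.7]
grip_width: 0.0882
grasp_force: 0.0
```

```bash
python3 go.py 551 3.5 80
```

```text
t 22.43 tcp [ 451.1 -290.1  124.2] yaw 92.43 tilt [ 0.0061 -0.0062] F [ 0.1 -0.4  0.7] w 88.2 g 0.0
shift [-112.   289.4   42.9]
```

Emit:
jog_arm(
  plan=[
    [0,-13,32,0,0],
    [0,-13,32,0,0],
    [0,-13,32,0,0],
    [0,-13,32,0,0],
    [0,-13,32,0,0],
    [0,-13,32,0,0],
    [0,-12,32,0,0],
    [0,-12,32,0,0],
    [0,-12,31,20,0],
    [0,0,0,10,0],
  ],
)

```text
time: 23.27
tcp_pos: [0.5516, 0.0077, 0.0875]
eef_rot: [-0.023, 1.0, 0.001, -0.0]
wrist_force: [-0.2, 0.4, -0.8]
grip_width: 0.0885
grasp_force: 0.0
```

Emit:
jog_arm(
  plan=[
    [0,0,0,20,0],
    [0,0,0,20,0],
    [0,0,0,13.5,0],
    [1,0,0,0,0],
    [1,0,0,0,0],
    [1,0,0,0,0],
    [1,0,0,0,0],
    [1,0,0,0,0],
    [1,0,0,0,0],
    [1,0,0,0,0],
  ],
)

```text
time: 24.1
tcp_pos: [0.5514, 0.003, 0.0361]
eef_rot: [-0.021, 1.0, -0.0, 0.0]
wrist_force: [-1.6, 0.2, 3.8]
grip_width: 0.0446
grasp_force: 29.1
```

Emit:
jog_arm(
  plan=[
    [1,0,0,0,0],
    [1,0,0,0,0],
    [1,0,0,0,0],
    [1,0,0,-10,0],
    [1,0,0,-25,0],
    [1,0,0,-25,0],
    [1,0,0,-20,0],
    [1,0,0,0,0],
  ],
)

```text
time: 24.77
tcp_pos: [0.5528, 0.0028, 0.1198]
eef_rot: [-0.021, 1.0, -0.001, 0.003]
wrist_force: [0.9, -0.3, 0.7]
grip_width: 0.0447
grasp_force: 29.1
```

```bash
python3 go.py 597.4 -281.8 70
```

```text
t 24.77 tcp [552.8   2.8 119.8] yaw 92.43 tilt [ 0.0066 -0.0014] F [ 0.9 -0.3  0.7] w 44.7 g 29.1
shift [ -32.2 -286.1   50.5]
```

Emit:
jog_arm(
  plan=[
    [1,-2,-20,0,0],
    [1,-5,-38,0,0],
    [1,-5,-38,0,0],
    [1,-5,-38,0,0],
    [1,-5,-38,0,0],
    [1,-5,-38,0,0],
    [1,-5,-38,0,0],
    [1,-2,-25,0,0],
    [1,0,-13.5,10,0],
    [1,0,0,20,0],
  ],
)

```text
time: 25.6
tcp_pos: [0.5975, -0.2848, 0.0858]
eef_rot: [-0.02, 1.0, -0.001, 0.001]
wrist_force: [-0.1, 0.4, -0.3]
grip_width: 0.0445
grasp_force: 29.1
```

Emit:
jog_arm(
  plan=[
    [1,0,0,20,0],
    [1,0,0,5,0],
    [1,0,0,0,0],
    [1,0,0,0,0],
  ],
)

```text
time: 25.93
tcp_pos: [0.5974, -0.2812, 0.0608]
eef_rot: [-0.021, 1.0, 0.0, -0.0]
wrist_force: [0.5, -1.5, -0.4]
grip_width: 0.0448
grasp_force: 29.1
```

```bash
python3 go.py 597.4 -281.8 40
```

```text
t 25.93 tcp [ 597.4 -281.2   60.8] yaw 92.46 tilt [-0.0002  0.0001] F [ 0.5 -1.5 -0.4] w 44.8 g 29.1
shift [ 0.  -0.6 20.8]
```

Emit:
jog_arm(
  plan=[
    [1,0,0,8,0],
    [1,0,0,7,0],
    [1,0,0,3,0],
    [1,0,0,2,0],
    [1,0,0,1,0],
    [1,0,0,0,0],
    [1,0,0,0,0],
  ],
)

```text
time: 26.52
tcp_pos: [0.5973, -0.2817, 0.0401]
eef_rot: [-0.021, 1.0, -0.0, 0.0]
wrist_force: [-2.1, 1.2, 4.3]
grip_width: 0.0451
grasp_force: 29.0
```

Emit:
jog_arm(
  plan=[
    [1,0,0,0.3,0],
    [0,0,0,0,0],
    [0,0,0,0,0],
    [0,0,0,0,0],
    [0,0,0,0,0],
    [0,0,0,0,0],
    [0,0,0,-20,0],
    [0,0,0,-30,0],
    [0,0,0,-35,0],
    [0,0,0,-35,0],
  ],
)

```text
time: 27.35
tcp_pos: [0.597, -0.2816, 0.1604]
eef_rot: [-0.021, 1.0, 0.0, -0.0]
wrist_force: [0.1, -0.2, 0.8]
grip_width: 0.0882
grasp_force: 0.0
```

Emit:
jog_arm(
  plan=[
    [0,20,30,0,0],
    [0,20,30,0,0],
    [0,20,30,0,0],
    [0,20,30,0,0],
    [0,20,30,0,0],
    [0,20,30,0,0],
    [0,20,30,0,0],
    [0,10,10,0,0],
    [0,0,0,0,0],
    [0,0,0,0,0],
  ],
)

```text
time: 28.18
tcp_pos: [0.4385, -0.0685, 0.1598]
eef_rot: [-0.021, 1.0, -0.0, 0.001]
wrist_force: [-0.2, 0.1, 1.1]
grip_width: 0.0885
grasp_force: 0.0
```

```bash
python3 go.py; python3 - <<'E'
from m import *
p=snap('top','t9.png'); w=cloud(p); snap('scene','s9.png')
for k,c in dict(silver=(.5235,-.285),brass=(.49,.271),black=(.668,0)).items():
    q=near(w,c,.04,.025,.045)
    if len(q): print(k,circ(q[:,:2],.028).round(4),len(q),np.median(q[:,2]).round(4))
for k,c,lo in [('red',(.561,.289),.043),('blue',(.45,-.288),.043),('wax',(.597,-.282),.025),('yellow',(.673,.105),.043)]:
    q=near(w,c,.03,lo,.07)
    if len(q): print(k,cv2.minAreaRect((q[:,:2]*1000).astype(np.float32)),np.median(q[:,2]).round(4))
a=cv2.imread('pics/t9.png');b=cv2.imread('pics/s9.png')
cv2.imwrite('pics/e.png',np.vstack([cv2.resize(a[80:260,160:510],(600,300)),cv2.resize(b[130:330,130:480],(600,300))]))
E
```

```text
t 28.18 tcp [438.5 -68.5 159.8] yaw 92.45 tilt [ 0.0012 -0.0007] F [-0.2  0.1  1.1] w 88.5 g 0.0
silver [ 0.5229 -0.2848] 194 0.0331
brass [0.4892 0.2693] 186 0.0331
black [0.6688 0.0007] 151 0.0292
red ((561.29833984375, 287.8684997558594), (35.95113754272461, 34.97080993652344), 89.2964859008789) 0.0534
blue ((448.95928955078125, -288.396728515625), (34.72465133666992, 36.01008605957031), 42.2663459777832) 0.054
wax ((596.6112670898438, -281.64111328125), (43.65629577636719, 30.710956573486328), 86.07617950439453) 0.0336
yellow ((673.3018798828125, 105.77546691894531), (34.9196891784668, 35.5843391418457), 18.353403091430664) 0.0495
```

View pics/e.png

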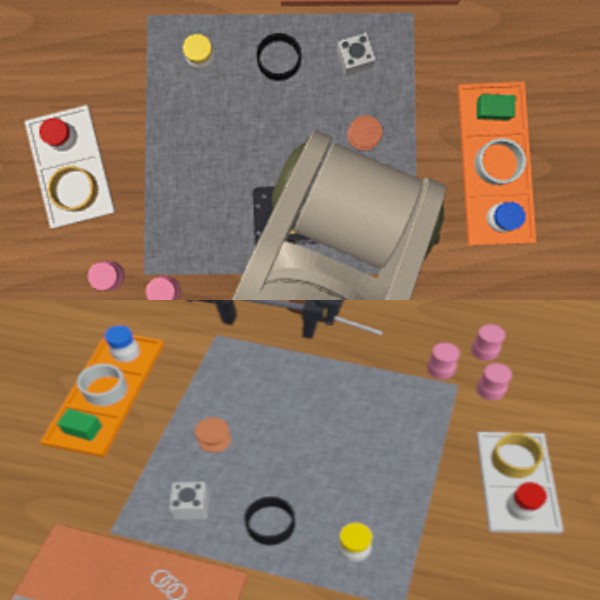

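All five items sit in their pockets: red (55,132), brass (73,188), green (496,107), silver (500,161) and blue (509,216). Their tops are 4 mm up as expected, and the yellow jar and black bangle haven't moved.

```bash
python3 -c "
from rig import bot
print(bot.job_done())"
```

```text
the job is handed in; nothing more can be done
None
```

Both kits are made up and handed in at about 28 s on the robot clock: the last camera check showed all five items seated in their pockets and the yellow jar and black bangle unmoved; no verdict was returned.

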